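# Lock the tailstock and start the doll-painting lathe

## Robot

A 7-joint arm with a two-finger parallel gripper is mounted at the origin on the work surface. World frame = base frame: x ahead of the robot, y to its left, z up, the work surface at z = 0. Lengths are in mm, angles in rad, forces in N, time in s.
With the tool pointing down it reaches from about 400 to 875 mm from the base axis. Payload 4.4 kg.
Tool frame: the origin (TCP) lies on the centre line of the jaws, within the pads' length; the fingertips stand 19 mm ahead of it and the grasp point (between the pads) is the TCP; z points along the fingers, y is the line along which they close (so a half turn about z gives the same grasp; the last joint's range is limited). The gripper opens to 85 mm and grips with 20 to 120 N. Pads are 22 mm wide; open, the fingers measure 114 mm over their backs; the gripper's body (76 mm by 85 mm) begins 54 mm behind the grasp point. The pads swing forward as they close: fully open they stand 13 mm farther back than shut.
Start: joints at [-1.194, 0.628, 0.038, 1.517, -0.027, 0.996, -0.02], TCP at [278.486, 587.336, 250.313] pointing down, gripper open.
Joint ranges: [-3.06, 3.06], [-0.37, 2.12], [-1.25, 1.32], [0.18, 2.47], [-1.1, 4.24], [0.23, 1.98], [-2.94, 2.94]. Speed limits (rad/s): [2.57, 2.57, 3.14, 3.14, 3.14, 3.14, 3.14].

## Interface

Orientations are given as [roll, pitch, yaw] about the fixed x, y, z axes, in that order (R = Rz(yaw) Ry(pitch) Rx(roll)).
In Python, from cell import ctrl, viewer, silhouettes gives the robot as it stands.
- The arm moves only by the shell command python3 -m creep 'ROWS'. ROWS is JSON, a list of rows, each an object with "jaw": the gripper command: -1 is shut, 1 is fully open, values between are in proportion; "xyz": the shift along the tool's x, y, z in mm, a list of three; "angular": the turn, a rotation vector about the tool's x, y, z in rad, a list of three. In form: [{"jaw": jaw, "xyz": [tx, ty, tz], "angular": [rx, ry, rz]}, ...]. A call has 1 to 12 rows; each row is the pose to reach, as a shift and turn from the pose commanded when the call began, along the tool's axes at that moment; what a row does not reach only later rows make up. A row lasts 1/8 s, in which the tool goes at most 62.5 mm and 10.7 degrees, less where a joint would pass 70% of its speed; a pose out of reach is approached as far as the arm can. A call with a gripper value outside its range is refused whole. The fingers move at their own pace and stop on an object; the grip force is fixed at half the most. Time passes only in rows, so rows that repeat a pose let the fingers close. It gives the time, the measured TCP pose, the force, the opening and the grip force at its end, in the units of the state.
- ctrl.read_state(): the state, without advancing time (a new reading comes with each control period).
- viewer.get_image(name): name is "scene" or "top" or "wrist"; returns (picture, depth): 384x512x3 uint8, red, green, blue; 384x512 float32, mm along the optical axis (not along the pixel's ray), 0 where there is no reading.
- viewer.camera_model(name): a dict with "fx", "fy", "cx", "cy" (pixels), "T" (4x4, takes a point from camera to world coordinates). Camera axes: x right, y down, z forward; pixel columns grow to the right and rows downward; lengths in mm; the calibration is good to about 2 mm. A picture is of the moment at which its call begins: read the wrist's pose just before it. camera_model takes no time and is no camera call; for the wrist camera it gives the pose at the moment of the call.
- ctrl.finish_job(): hands the job in; it is judged then, once.
Trained networks look in the newest picture that a camera, given by its name, has taken for a name from the list of things; names that differ only in an ending like _2 or _b are one class to them, and where a whole thing is asked for, a point or a joint stands for the part that bears it (a point fixed in the world has none). Each returns a list of dicts, best first, with "score" (0 to 1); they miss things now and then, are a little off and sometimes report something else, mostly with a low value. They report only what shows in the picture. A call takes as long as a camera call.
- silhouettes(camera, target): "pixels" (384x512 bool, what is visible of it) and "xy" ([column, row] in pixels, amid what is visible of it).
The state is a dict: "clock": time; "qpos": joint angles; "qd": joint speeds; "tau": joint torques, N m; "eef_pos": TCP position; "tool_rot": TCP orientation; "force": force on the tool from outside, world axes, zero at the start; "torque": the same for the moment, N m; "width": finger opening in mm; "gripper_force": force on a finger pad.
Only numpy, scipy, OpenCV 4.12 (cv2) and the standard library are available. Lean on these libraries where they do the work, as an engineer would, in place of code of your own. Each camera call takes 0.05 s, during which the arm holds its last target. There are 200 camera calls.

## Task

Get the little doll-painting lathe running: first flip the ball-ended lever on top of its tailstock right over, so that it leans away from the robot against its stop and the doll is locked, and only then turn the bar-handled switch on the lathe's control box a quarter turn clockwise to on. Leave the round speed dial beside the switch as it is set, and do not knock over the doll, the bottle or the jar standing close by.

Things in the scene. Friction and masses are not known exactly. Their poses are not given: they have to be found in the camera images.
- lathe: small grey bench lathe, fixed, 130 x 400 mm, a wooden doll lying between its ends. Origin on the table under its middle; its x points away from the robot at yaw 0, its y runs along the spindle from the tailstock (-y, the smaller grey block, 80 x 70 mm, its top at z = 125 mm) to the headstock (+y, the bigger grey block, its top at z = 171 mm)
- lock_pivot (a point): the tailstock lever's hinge axis, fixed on the lathe at its (0, -130, 140) mm, with the lathe's axes. The lever swings in the lathe's x-z plane about this point. Two small cheeks (30 mm long in x, 54 mm over both in y, tops 13 mm above this point) flank it
- lock_knob (a point): centre of the black ball, 34 mm across, at the end of the tailstock lever, 100 mm from the hinge axis. The lever's arm is a steel rod 12 mm thick
- lock (a joint): angle of the tailstock lever: 0 = leaning 0.5 rad from vertical to the lathe's -x (released, as found), 1.0 = leaning 0.5 rad to the lathe's +x, away from the robot (locked). Over-centre spring: past upright (0.5) it snaps to the nearer end; about 3 N at the ball flips it; the ball rises 12 mm on the way to upright
- control_box: grey plastic control box, fixed, 130 x 180 mm, top at z = 63 mm. Origin on the table under its middle; x points away from the robot at yaw 0. The switch's upright axis is at its (0, 35) mm, the dial's at its (0, -60) mm
- switch_grip (a point): grip point of the rotary switch, on its axis at z = 97 mm. The handle is a black upright bar 80 mm long (this point's x), 16 mm thick (its y), its top at z = 113 mm and its underside at z = 77 mm, over a black disc 48 mm across; the point turns with the handle
- switch (a joint): angle of the switch handle, clockwise seen from above: 0 = off, bar along the box's x (as found); 1.571 = on, bar along the box's y. Over-centre spring: past 0.785 it snaps to the nearer end; about 0.15 N m turns it
- dial_mark (a point): white mark near the rim of the round black speed dial (34 mm across, top at z = 82 mm), 15 mm from the dial's axis; it turns easily and must be left as set
- doll_near: standing wooden doll, loose, by the front of the lathe's headstock, 170 mm tall, 64 mm across the head; origin under its foot, z up
- ink_bottle: black ink bottle, loose, 60 mm across, 150 mm tall; origin under its middle, z up
- water_jar: amber glass jar with a steel cap, loose, 66 mm across, 120 mm tall; origin under its middle, z up

How it is judged:
By the outcome, as a careful person would: the job done as asked, in the order asked, and still so for the second after the job is handed in, with the robot touching nothing.
It also fails if it takes over 48 s, if anything falls off the work surface, if the arm or the gripper's body presses on something with over 40 N, if the wrist force passes 120 N, or if a joint passes its speed limit or range.

## Working session

There is one attempt and no reset: what is moved stays moved. The work goes in short steps, Python scripts to look and compute and a shell command to move; the robot and the scene stay as the last step left them, time stands still between calls to the robot, and variables do not carry over. Pictures are saved under pics/ and viewed, at most 10 in all, crops included, and the job is handed in when it is done.

```bash
mkdir -p pics; ls
cat > h.py <<'E'
import numpy as np, cv2
from cell import ctrl, viewer, silhouettes
def shot(cam, fn=None):
    m=viewer.camera_model(cam); im,d=viewer.get_image(cam)
    if fn: cv2.imwrite('pics/'+fn, im[:,:,::-1])
    return im,d,m
def pts(d,m,mask):
    v,u=np.nonzero(mask&(d>0)); z=d[v,u]
    P=np.c_[(u-m['cx'])/m['fx']*z,(v-m['cy'])/m['fy']*z,z,np.ones(len(z))]
    return (P@np.array(m['T']).T)[:,:3]
E
python3 - <<'E'
from h import *
np.set_printoptions(precision=1,suppress=True)
s=ctrl.read_state(); print(s['clock'],s['eef_pos'],s['tool_rot'],s['width'])
a=[]
for c in ['top','scene']:
    im,d,m=shot(c); a.append(im)
    for n in ['lathe','lock_knob','control_box','switch_grip','dial_mark','doll_near','ink_bottle','water_jar']:
        for r in silhouettes(c,n)[:2]:
            if r['score']<.3: continue
            P=pts(d,m,r['pixels'])
            if len(P): print(c,n,round(r['score'],2),r['xy'],len(P),'med',np.median(P,0),'lo',np.percentile(P,3,0),'hi',np.percentile(P,97,0))
cv2.imwrite('pics/a.png',cv2.resize(np.vstack(a)[:,:,::-1],(400,600)))
cv2.imwrite('pics/top.png',a[0][:,:,::-1]);cv2.imwrite('pics/scene.png',a[1][:,:,::-1])
E
```

```text
pics
0.0 [278.2 586.8 249.4] [-3.1  0.   2.7] 85.64794858088177
top lathe 0.7 [328.9, 196.1] 6374 med [ 565.3 -202.9  126.5] lo [ 495.2 -386.6   16.1] hi [647.2 -33.9 228.9]
top lock_knob 0.6 [400.9, 216.0] 284 med [ 510.3 -339.7  236.4] lo [ 489.2 -355.6  149.5] hi [ 555.7 -324.9  245.8]
top control_box 0.61 [174.6, 196.5] 3548 med [567.7 199.9  64.6] lo [503.9 114.5  44.9] hi [635.8 286.2 113.7]
top switch_grip 0.75 [151.3, 189.2] 405 med [578.8 232.8 107.9] lo [544.9 218.5  73.9] hi [613.2 256.9 116.7]
top dial_mark 0.57 [194.7, 197.5] 144 med [560.4 143.7  83.2] lo [545.7 129.2  75.9] hi [575.5 158.5  87.1]
top doll_near 0.66 [280.0, 226.3] 614 med [488.3 -69.1 163.8] lo [463.6 -98.5   1.6] hi [518.3 -44.1 173.4]
top ink_bottle 0.7 [197.1, 146.1] 624 med [689.2 140.6 101.4] lo [672.1 118.   12. ] hi [718.6 171.3 152.3]
top water_jar 0.92 [349.7, 152.7] 790 med [ 689.2 -254.4  115.7] lo [ 667.8 -286.8   12.6] hi [ 724.9 -231.5  123.7]
scene lathe 0.66 [192.3, 283.5] 13927 med [ 591.6 -259.2   99.9] lo [ 514.2 -411.5   11.7] hi [666.9 -55.5 182.6]
scene lock_knob 0.66 [124.5, 254.8] 771 med [ 521.6 -347.7  193.5] lo [ 493.5 -362.1  124.7] hi [ 561.1 -326.2  242.9]
scene control_box 0.92 [309.0, 200.8] 2843 med [589.  163.4  61.6] lo [509.1 105.   13.5] hi [637.  247.7 108.2]
scene switch_grip 0.75 [322.6, 179.4] 411 med [582.8 228.6  94.2] lo [545.5 215.4  70.3] hi [619.1 240.5 113. ]
scene dial_mark 0.59 [294.9, 196.4] 132 med [564.4 137.8  79.6] lo [547.4 126.8  66.8] hi [577.  156.7  83.4]
scene doll_near 0.79 [215.6, 211.3] 1023 med [503.1 -89.6 136.9] lo [ 476.3 -102.7   39.1] hi [521.1 -59.4 169.8]
scene ink_bottle 0.71 [344.8, 224.3] 1237 med [711.2 127.5  75.2] lo [681.7 115.9   4.5] hi [731.1 153.7 148.9]
scene water_jar 0.88 [232.5, 327.6] 2029 med [ 715.5 -279.8   89.2] lo [ 680.1 -296.6   10.9] hi [ 732.  -245.9  120.4]
```

View pics/top.png

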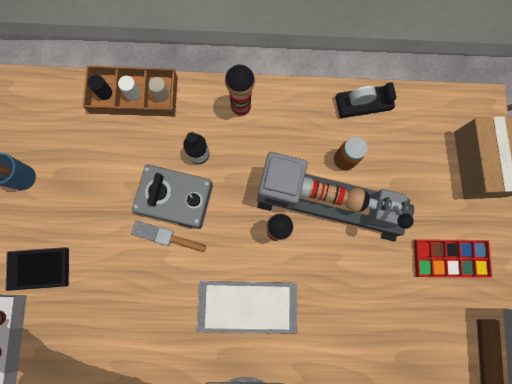

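View pics/scene.png

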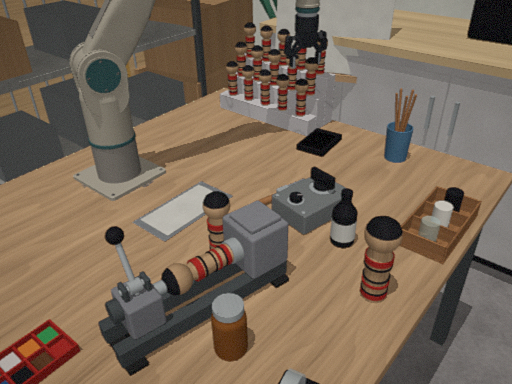

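Run:
```python
from h import *
np.set_printoptions(precision=1,suppress=True)
im,d,m=shot('top')
def rect(P,lo,hi):
    q=P[(P[:,2]>lo)&(P[:,2]<hi)][:,:2].astype(np.float32); print(len(q),cv2.minAreaRect(q), np.median(P[(P[:,2]>lo)&(P[:,2]<hi)],0))
for n,lo,hi in [('lathe',160,180),('lathe',118,130),('control_box',58,69),('switch_grip',105,120),('lock_knob',225,260)]:
    print(n);rect(pts(d,m,silhouettes('top',n)[0]['pixels']),lo,hi)
s=ctrl.read_state(); 
from scipy.spatial.transform import Rotation as R
print(R.from_euler('xyz',s['tool_rot']).as_matrix(), viewer.camera_model('wrist')['T'])
```

```text
lathe
1501 ((585.6502685546875, -191.3741912841797), (330.7213134765625, 104.75794219970703), 78.50423431396484) [605.9 -76.4 171.2]
lathe
1464 ((570.9308471679688, -214.25201416015625), (383.3306884765625, 82.38938903808594), 81.07125091552734) [ 571.8 -260.9  125.4]
control_box
2756 ((573.6461181640625, 203.23663330078125), (180.20506286621094, 129.72738647460938), 77.81147003173828) [568.5 194.8  64.1]
switch_grip
220 ((580.4190063476562, 238.3203125), (17.63623046875, 78.5845718383789), 78.63056945800781) [579.7 236.6 113.5]
lock_knob
200 ((501.9241638183594, -337.98809814453125), (32.65237045288086, 31.054903030395508), 5.246307849884033) [ 501.3 -335.2  240.6]
[[-0.9  0.4 -0. ]
 [ 0.4  0.9 -0. ]
 [ 0.  -0.  -1. ]] [[  0.4   0.9   0.3 204. ]
 [  0.9  -0.4  -0.1 623.3]
 [ -0.    0.3  -0.9 374.3]
 [  0.    0.    0.    1. ]]
```

The top view shows the lathe (knob at about (404,220)), the control box with its switch bar at (155,190), and the dial at (194,199). The scene view agrees with this. The network positions fit the stated geometry, with both yaws about -0.2 rad. I'll go to the front of the lever first.

```bash
cat >> h.py <<'E'
from scipy.spatial.transform import Rotation as R
def rows(wps):  # wps: [x,y,z,yaw] tool down -> shift, rotvec in present tool axes
    s=ctrl.read_state(); R0=R.from_euler('xyz',s['tool_rot'])
    print('clock',round(s['clock'],2),'q',np.round(s['qpos'],2),'pos',np.round(s['eef_pos'],1),'rot',np.round(s['tool_rot'],3),'F',np.round(s['force'],1),'w',round(s['width'],1))
    for w in wps:
        t=R0.inv().apply(np.array(w[:3])-s['eef_pos']); r=(R0.inv()*R.from_euler('xyz',[np.pi,0,w[3]])).as_rotvec()
        print(w,np.round(t),np.round(r,3))
E
python3 -c "
from h import *
rows([[430,330,275,2.75],[480,0,275,2.85],[440,-326,275,2.94]])"
```

```text
clock 1.2 q [-1.19  0.63  0.04  1.52 -0.03  1.   -0.02] pos [278.5 587.3 250.3] rot [-3.142 -0.     2.699] F [-0.   0.3  0.5] w 85.5
[430, 330, 275, 2.75] [-247. -168.  -25.] [-0.    -0.    -0.051]
[480, 0, 275, 2.85] [-434. -444.  -25.] [-0.    -0.    -0.151]
[440, -326, 275, 2.94] [-537. -756.  -25.] [-0.    -0.    -0.241]
```

```bash
J='-1'; python3 -m creep '[{"jaw":-1,"xyz":[-247,-168,-25],"angular":[0,0,-0.05]},{"jaw":-1,"xyz":[-247,-168,-25],"angular":[0,0,-0.05]},{"jaw":-1,"xyz":[-247,-168,-25],"angular":[0,0,-0.05]},{"jaw":-1,"xyz":[-247,-168,-25],"angular":[0,0,-0.05]},{"jaw":-1,"xyz":[-247,-168,-25],"angular":[0,0,-0.05]},{"jaw":-1,"xyz":[-434,-444,-25],"angular":[0,0,-0.15]},{"jaw":-1,"xyz":[-434,-444,-25],"angular":[0,0,-0.15]},{"jaw":-1,"xyz":[-434,-444,-25],"angular":[0,0,-0.15]},{"jaw":-1,"xyz":[-434,-444,-25],"angular":[0,0,-0.15]},{"jaw":-1,"xyz":[-434,-444,-25],"angular":[0,0,-0.15]},{"jaw":-1,"xyz":[-434,-444,-25],"angular":[0,0,-0.15]},{"jaw":-1,"xyz":[-434,-444,-25],"angular":[0,0,-0.15]}]'
python3 -c "
from h import *
rows([[460,-160,275,2.9],[440,-326,275,2.94]])"
```

```text
clock: 2.7
eef_pos: [480.6, -1.7, 275.5]
tool_rot: [-3.141, 0.001, 2.844]
force: [-0.2, -0.0, 0.6]
width: 0.1
gripper_force: 0.0
clock 2.7 q [-0.11  0.36  0.08  1.95 -0.03  0.84  1.26] pos [480.6  -1.7 275.5] rot [-3.141e+00  1.000e-03  2.844e+00] F [-0.2 -0.   0.6] w 0.1
[460, -160, 275, 2.9] [ -27. -157.    1.] [-0.     0.001 -0.056]
[440, -326, 275, 2.94] [ -56. -322.    1.] [-0.     0.001 -0.096]
```

```bash
python3 -m creep '[{"jaw":-1,"xyz":[-56,-322,0],"angular":[0,0,-0.096]},{"jaw":-1,"xyz":[-56,-322,0],"angular":[0,0,-0.096]},{"jaw":-1,"xyz":[-56,-322,0],"angular":[0,0,-0.096]},{"jaw":-1,"xyz":[-56,-322,0],"angular":[0,0,-0.096]},{"jaw":-1,"xyz":[-56,-322,0],"angular":[0,0,-0.096]},{"jaw":-1,"xyz":[-56,-322,0],"angular":[0,0,-0.096]},{"jaw":-1,"xyz":[-56,-322,0],"angular":[0,0,-0.096]}]'
python3 - <<'E'
from h import *
im,d,m=shot('wrist','w1.png')
for r in silhouettes('wrist','lock_knob')[:1]:
    P=pts(d,m,r['pixels']); Q=P[P[:,2]>211]; print(r['score'],r['xy'],len(Q),np.median(Q,0),Q.min(0),Q.max(0))
rows([[440,-326,232,2.94],[470,-332,232,2.94],[560,-350,232,2.94]])
E
```

```text
clock: 3.58
eef_pos: [441.6, -323.3, 275.0]
tool_rot: [3.14, -0.0, 2.945]
force: [0.4, 1.0, -0.1]
width: 0.1
gripper_force: 0.0
0.7 [253.9, 340.5] 169 [ 503.24512854 -335.29210913  243.87243154] [ 495.91334757 -339.53058581  240.63552122] [ 513.3399308  -332.04379518  245.90135033]
clock 3.67 q [ 0.5   0.45  0.11  1.78 -0.06  0.91  2.02] pos [ 442.2 -321.3  275.1] rot [ 3.14  -0.     2.949] F [ 0.5  1.6 -0.2] w 0.0
[440, -326, 232, 2.94] [ 1. -5. 43.] [ 0.002 -0.     0.009]
[470, -332, 232, 2.94] [-29.  -5.  43.] [ 0.002 -0.     0.009]
[560, -350, 232, 2.94] [-121.   -6.   43.] [ 0.002 -0.     0.009]
```

View pics/w1.png

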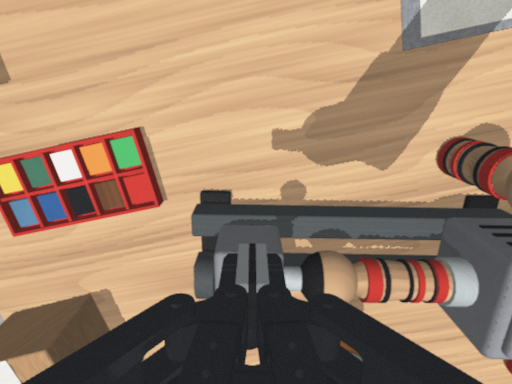

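The fingers (at about (250,270) in the wrist view) are lined up in front of the ball. The view is flipped, with the robot side at the top. Next I'll descend and push the lever over.

```bash
python3 -m creep '[{"jaw":-1,"xyz":[0,0,25],"angular":[0,0,0]},{"jaw":-1,"xyz":[0,0,43],"angular":[0,0,0]},{"jaw":-1,"xyz":[-20,0,43],"angular":[0,0,0]},{"jaw":-1,"xyz":[-35,0,43],"angular":[0,0,0]},{"jaw":-1,"xyz":[-48,0,43],"angular":[0,0,0]},{"jaw":-1,"xyz":[-60,0,43],"angular":[0,0,0]},{"jaw":-1,"xyz":[-72,0,43],"angular":[0,0,0]},{"jaw":-1,"xyz":[-84,0,43],"angular":[0,0,0]},{"jaw":-1,"xyz":[-96,0,43],"angular":[0,0,0]},{"jaw":-1,"xyz":[-105,0,43],"angular":[0,0,0]},{"jaw":-1,"xyz":[-105,0,43],"angular":[0,0,0]}]'
python3 - <<'E'
from h import *
for c in ['top','scene']:
    im,d,m=shot(c,'p_%s.png'%c)
    for r in silhouettes(c,'lock_knob')[:1]:
        P=pts(d,m,r['pixels']); Q=P[P[:,2]>211]; print(c,r['score'],r['xy'],len(Q),np.median(Q,0),Q.min(0),Q.max(0))
rows([])
E
```

```text
clock: 5.05
eef_pos: [545.0, -344.6, 232.0]
tool_rot: [3.141, 0.0, 2.946]
force: [-0.2, 0.4, -0.4]
width: -0.1
gripper_force: 0.0
top 0.62 [404.3, 184.1] 130 [ 597.13768499 -351.87203596  239.84913517] [ 539.39633623 -370.12878538  212.71072837] [ 610.65822511 -313.69736423  262.36016505]
scene 0.55 [135.7, 268.8] 338 [ 604.0274673  -365.61465981  235.34210633] [ 584.75263443 -378.05633112  214.63935988] [ 614.4059122  -345.39071991  244.54283652]
clock 5.25 q [ 0.46  0.64  0.11  1.56 -0.08  0.95  1.97] pos [ 543.6 -344.9  232.3] rot [ 3.142 -0.     2.944] F [ 0.3 -0.2  0. ] w -0.3
```

The ball now sits at x≈597, which is the locked position. I'll back off upward and go over to the switch.

```bash
python3 -c "
from h import *
rows([[520,-338,290,2.94],[540,0,290,2.93],[580,238,220,2.93]])"
```

```text
clock 5.25 q [ 0.46  0.64  0.11  1.56 -0.08  0.95  1.97] pos [ 543.6 -344.9  232.3] rot [ 3.142 -0.     2.944] F [ 0.3 -0.2  0. ] w -0.3
[520, -338, 290, 2.94] [ 24.   2. -58.] [ 0.    -0.     0.004]
[540, 0, 290, 2.93] [ 71. 337. -58.] [ 0.    -0.     0.014]
[580, 238, 220, 2.93] [ 78. 579.  12.] [ 0.    -0.     0.014]
```

View pics/p_scene.png

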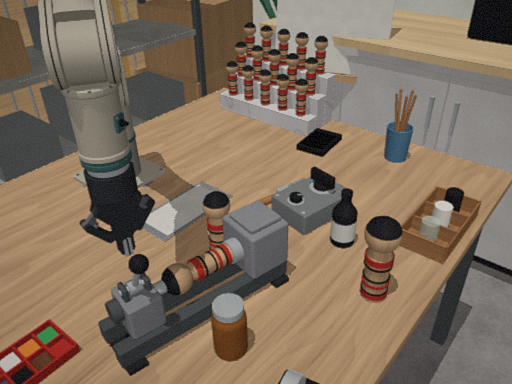

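The lever now leans away from the robot, with its ball at (139,264). The doll, jar and bottle are all standing.

```bash
python3 -m creep '[{"jaw":-1,"xyz":[24,0,-58],"angular":[0,0,0]},{"jaw":-1,"xyz":[24,0,-58],"angular":[0,0,0]},{"jaw":0.3,"xyz":[71,337,-58],"angular":[0,0,0]},{"jaw":0.3,"xyz":[71,337,-58],"angular":[0,0,0]},{"jaw":0.3,"xyz":[71,337,-58],"angular":[0,0,0]},{"jaw":0.3,"xyz":[71,337,-58],"angular":[0,0,0]},{"jaw":0.3,"xyz":[71,337,-58],"angular":[0,0,0]},{"jaw":0.3,"xyz":[71,337,-58],"angular":[0,0,0]},{"jaw":0.3,"xyz":[71,337,-58],"angular":[0,0,0]}]'
python3 -c "
from h import *
rows([[580,238,220,2.93]])"
```

```text
clock: 6.38
eef_pos: [540.1, 2.6, 290.0]
tool_rot: [3.14, -0.001, 2.95]
force: [-0.7, -0.4, -0.1]
width: 55.6
gripper_force: 0.0
clock 6.38 q [-0.11  0.43  0.08  1.78 -0.04  0.94  1.37] pos [540.1   2.6 290. ] rot [ 3.14e+00 -1.00e-03  2.95e+00] F [-0.7 -0.4 -0.1] w 55.6
[580, 238, 220, 2.93] [  6. 239.  70.] [ 0.001 -0.001  0.02 ]
```

```bash
python3 -m creep '[{"jaw":0.3,"xyz":[6,239,70],"angular":[0,0,0.02]},{"jaw":0.3,"xyz":[6,239,70],"angular":[0,0,0.02]},{"jaw":0.3,"xyz":[6,239,70],"angular":[0,0,0.02]},{"jaw":0.3,"xyz":[6,239,70],"angular":[0,0,0.02]},{"jaw":0.3,"xyz":[6,239,70],"angular":[0,0,0.02]},{"jaw":0.3,"xyz":[6,239,70],"angular":[0,0,0.02]},{"jaw":0.3,"xyz":[6,239,70],"angular":[0,0,0.02]}]'
python3 - <<'E'
from h import *
im,d,m=shot('wrist','w2.png')
for n in ['switch_grip','dial_mark']:
  for r in silhouettes('wrist',n)[:1]:
    P=pts(d,m,r['pixels']); print(n,r['score'],r['xy'],len(P),np.median(P,0))
    Q=P[(P[:,2]>105)&(P[:,2]<120)][:,:2].astype(np.float32)
    if len(Q)>5: print(cv2.minAreaRect(Q))
rows([[580.5,238,100,2.93]])
E
```

```text
clock: 7.25
eef_pos: [581.9, 232.2, 220.7]
tool_rot: [-3.141, 0.001, 2.921]
force: [-0.5, 0.2, -1.4]
width: 55.5
gripper_force: 0.0
switch_grip 0.89 [259.3, 182.9] 3223 [577.09364688 239.44399832 111.71718437]
((579.6678466796875, 238.89553833007812), (15.588008880615234, 78.21270751953125), 78.23133087158203)
dial_mark 0.56 [148.1, 182.9] 1302 [559.27294152 148.74268915  82.04892917]
clock 7.4 q [-0.47  0.63  0.06  1.62 -0.05  0.9   0.97] pos [581.6 233.5 220.9] rot [3.142e+00 1.000e-03 2.922e+00] F [0.3 0.  0.7] w 55.6
[580.5, 238, 100, 2.93] [  2.   4. 121.] [ 0.     0.001 -0.008]
```

View pics/w2.png

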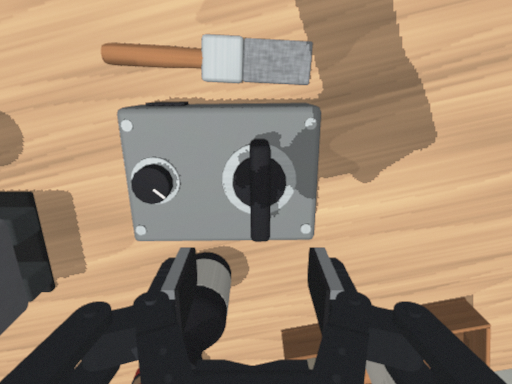

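The bar at (260,190) lies between the fingers, and the dial is at (153,184) with its mark at lower right. I'll descend now.

```bash
python3 -m creep '[{"jaw":0.3,"xyz":[2,4,40],"angular":[0,0,-0.01]},{"jaw":0.3,"xyz":[2,4,70],"angular":[0,0,-0.01]},{"jaw":0.3,"xyz":[2,4,70],"angular":[0,0,-0.01]},{"jaw":0.3,"xyz":[2,4,70],"angular":[0,0,-0.01]}]'
python3 -c "
from h import *
rows([[580,238.5,99,2.935]])"
```

```text
clock: 7.9
eef_pos: [581.0, 239.3, 151.6]
tool_rot: [3.141, 0.002, 2.934]
force: [-0.3, -0.2, -0.1]
width: 55.4
gripper_force: 0.0
clock 7.9 q [-0.47  0.71  0.05  1.67 -0.05  0.75  0.97] pos [581.  239.3 151.6] rot [3.141e+00 2.000e-03 2.934e+00] F [-0.3 -0.2 -0.1] w 55.4
[580, 238.5, 99, 2.935] [ 1. -1. 53.] [ 0.001  0.002 -0.001]
```

```bash
python3 -m creep '[{"jaw":0.3,"xyz":[0,-1,30],"angular":[0,0,0]},{"jaw":0.3,"xyz":[0,-1,52],"angular":[0,0,0]},{"jaw":0.3,"xyz":[0,-1,52],"angular":[0,0,0]},{"jaw":-0.46,"xyz":[0,-1,52],"angular":[0,0,0]},{"jaw":-0.46,"xyz":[0,-1,52],"angular":[0,0,0]},{"jaw":-0.46,"xyz":[0,-1,52],"angular":[0,0,0]},{"jaw":-0.46,"xyz":[0,-1,52],"angular":[0,0,0]},{"jaw":-0.46,"xyz":[0,-1,52],"angular":[0,0,0]}]'
```

```text
clock: 8.9
eef_pos: [579.9, 238.6, 98.4]
tool_rot: [3.141, 0.0, 2.935]
force: [0.0, -0.3, 0.0]
width: 22.9
gripper_force: 0.0
```

```bash
python3 -m creep '[{"jaw":-0.46,"xyz":[0,0,0],"angular":[0,0,0.17]},{"jaw":-0.46,"xyz":[0,0,0],"angular":[0,0,0.34]},{"jaw":-0.46,"xyz":[0,0,0],"angular":[0,0,0.5]},{"jaw":-0.46,"xyz":[0,0,0],"angular":[0,0,0.66]},{"jaw":-0.46,"xyz":[0,0,0],"angular":[0,0,0.82]},{"jaw":-0.46,"xyz":[0,0,0],"angular":[0,0,0.98]},{"jaw":-0.46,"xyz":[0,0,0],"angular":[0,0,1.14]},{"jaw":-0.46,"xyz":[0,0,0],"angular":[0,0,1.3]},{"jaw":-0.46,"xyz":[0,0,0],"angular":[0,0,1.45]},{"jaw":-0.46,"xyz":[0,0,0],"angular":[0,0,1.57]},{"jaw":-0.46,"xyz":[0,0,0],"angular":[0,0,1.57]},{"jaw":-0.46,"xyz":[0,0,0],"angular":[0,0,1.57]}]'
```

```text
clock: 10.4
eef_pos: [579.8, 238.6, 98.2]
tool_rot: [-3.141, -0.0, 1.367]
force: [-0.2, 0.0, 0.3]
width: 23.0
gripper_force: 0.0
```

```bash
python3 -m creep '[{"jaw":0.2,"xyz":[0,0,0],"angular":[0,0,0]},{"jaw":0.2,"xyz":[0,0,0],"angular":[0,0,0]},{"jaw":0.2,"xyz":[0,0,0],"angular":[0,0,0]},{"jaw":0.2,"xyz":[0,0,-50],"angular":[0,0,0]},{"jaw":0.2,"xyz":[0,0,-110],"angular":[0,0,0]},{"jaw":0.2,"xyz":[80,0,-160],"angular":[0,0,0]},{"jaw":0.2,"xyz":[130,0,-160],"angular":[0,0,0]},{"jaw":0.2,"xyz":[180,0,-160],"angular":[0,0,0]},{"jaw":0.2,"xyz":[180,0,-160],"angular":[0,0,0]},{"jaw":0.2,"xyz":[180,0,-160],"angular":[0,0,0]}]'
python3 - <<'E'
from h import *
a=[]
for c in ['top','scene']:
    im,d,m=shot(c); a.append(im)
    for n in ['switch_grip','lock_knob']:
      for r in silhouettes(c,n)[:1]:
        P=pts(d,m,r['pixels']); Q=P[(P[:,2]>105)&(P[:,2]<250)]; print(c,n,r['score'],r['xy'],np.median(P,0).round(1),cv2.minAreaRect(Q[:,:2].astype(np.float32)))
cv2.imwrite('pics/end.png',np.hstack([cv2.resize(a[0][130:260,110:430],None,fx=1.25,fy=2.0*0.625),a[1][100:262,60:460]])[:,:,::-1] if 0 else np.vstack([cv2.resize(a[0][120:260,110:430],(640,280)),cv2.resize(a[1][140:380,60:460],(533,320))[:, :533] if 0 else cv2.resize(a[1][160:320,80:400],(640,320))])[:,:,::-1])
rows([])
E
```

```text
clock: 11.65
eef_pos: [616.4, 414.2, 257.5]
tool_rot: [-3.141, 0.002, 1.365]
force: [-0.9, -0.1, 0.6]
width: 51.2
gripper_force: 0.0
top switch_grip 0.71 [350.2, 153.4] [ 688.9 -254.5  115.4] ((698.8516235351562, -263.05279541015625), (56.056312561035156, 56.24972915649414), 0.6192562580108643)
top lock_knob 0.79 [404.9, 184.2] [ 580.7 -352.8  212.7] ((572.0122680664062, -355.2081298828125), (29.076160430908203, 71.62815856933594), 80.05146026611328)
scene switch_grip 0.56 [321.9, 176.9] [585.9 229.9  93.1] ((580.3452758789062, 234.6233673095703), (76.67158508300781, 19.206539154052734), 77.1865463256836)
scene lock_knob 0.91 [134.2, 268.7] [ 596.2 -361.3  228.1] ((577.7117309570312, -358.7332458496094), (30.025175094604492, 71.26509857177734), 79.30145263671875)
clock 11.95 q [-0.9   0.83  0.59  1.21 -0.45  1.23 -0.52] pos [617.  413.4 258.7] rot [3.142 0.    1.363] F [-0.5 -0.1 -0.1] w 51.0
```

View pics/end.png

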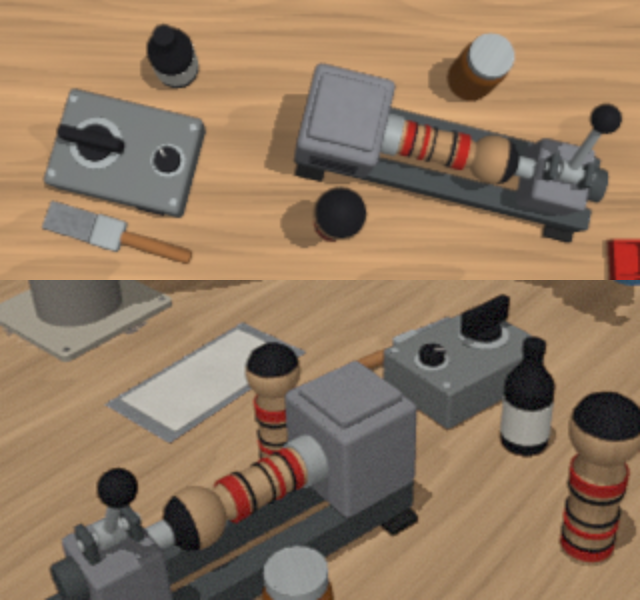

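The bar at (90,138) in the top crop now lies along the box's y at 77°, so the switch is on. The lever at (605,118) leans away from the robot, the doll, bottle and jar are standing, and the dial is untouched.

```bash
python3 -c "
from cell import ctrl
print(ctrl.finish_job())"
```

```text
the job is handed in; nothing more can be done
None
```

I locked the tailstock lever first, then turned the switch a quarter turn to on; the dial was not touched, the doll, bottle and jar are still standing, and the job was handed in at about 12 s.

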